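# Wedge the rocking bench power supply

### The arm

A 6-joint arm with a two-finger parallel gripper is mounted at the origin on the work surface. World frame = base frame: x ahead of the robot, y to its left, z up, the work surface at z = 0. Lengths are in m, angles in rad, forces in N, time in s.
With the tool pointing down it reaches from about 0.375 to 0.975 m from the base axis. Payload 3.8 kg.
Tool frame: the origin (TCP) lies at the very end of the fingers, on their centre line; the grasp point (between the pads) lies r.grip_depth behind it (r.grip_depth is the distance from the TCP to the grasp point, in m); z points along the fingers, y is the direction in which the jaws open and shut (so a half turn about z gives the same grasp; the last joint's range is limited). The gripper opens to 88 mm and grips with 3 to 60 N. Pads are 18 mm wide; open, the fingers measure 123 mm over their backs; the gripper's body (75 mm by 187 mm) begins 45 mm behind the grasp point.
Start: joints at [1.228, 0.264, 1.604, -0, 1.274, -0.037], TCP at [0.203, 0.644, 0.239] pointing down, gripper open.
Joint ranges: [-2.63, 2.63], [-0.94, 2.18], [0.31, 2.57], [-1.31, 4.45], [0, 2.66], [-2.55, 2.55]. Speed limits (rad/s): [2.57, 2.57, 3.14, 3.14, 3.14, 3.14].

### API

Orientations are given as a unit quaternion [x, y, z, w].
In Python, from rig import observe, read_camera, workorder, r gives the robot as it stands.
- The arm moves only by the tool carry_out, never from a script. Its argument "series" is a list of rows, each a list of 3 entries, a list of its own where there are three numbers: the turn, a rotation vector about the tool's x, y, z in rad, then the shift along the tool's x, y, z in m, then the finger opening in m, from 0 to 0.0881. A call has exactly 8 rows; each row shifts and turns the commanded pose from where the row before left it, along the tool's axes as they then stand; what a row does not reach is not made up. A row lasts 1/8 s, in which the tool goes at most 62.5 mm and 10.7 degrees, less where a joint would pass 70% of its speed; a pose out of reach is approached as far as the arm can. A call is refused whole if a number of a shift passes 0.0625 or a number of a turn 0.188, either way. A call with a gripper value outside its range is refused whole. The fingers move at their own pace and stop on an object; "squeeze" is the grip in N (left out, the last holds). Time passes only in rows, so rows that do not move let the fingers close, or fill a call up. It gives the time, the measured TCP pose, the force and the opening at its end, in the units of the state.
- observe(): the state, without advancing time (a new reading comes with each control period).
- read_camera(name): name is "side" or "top"; returns a dict with "pixels" (480x640x3 uint8, red, green, blue), "intrinsics" (3x3 intrinsics, pixels), "view" (4x4, takes a point from world to camera coordinates). Camera axes: x right, y up, looking along -z (the intrinsics and any distortion apply to the point x, -y, -z); pixel columns grow to the right and rows downward; lengths in m; the calibration is good to about 2 mm. A picture is of the moment at which its call begins. There is no depth.
- workorder.finish_job(): hands the job in, once; it reports no verdict.
The state is a dict: "t": time; "joint_pos": joint angles; "qvel": joint speeds; "joint_torque": joint torques, N m; "position": TCP position; "orientation": TCP orientation; "ft_force": force on the tool from outside, world axes, zero at the start; "wrist_torque": the same for the moment, N m; "width": finger opening in m.
Only numpy, scipy, OpenCV 4.12 (cv2) and the standard library are available. Lean on these libraries where they do the work, as an engineer would, in place of code of your own. Each camera call takes 0.05 s, during which the arm holds its last target. There are 200 camera calls.

### The job

The power supply rocks because one foot, under its orange corner pad, is too short. Without gripping or lifting anything and without shoving the supply away or disturbing the other things on the bench, push the blue wedge, thin end first, under that short foot until it is snug and the supply stands level and no longer rocks. Test it by pressing down firmly with the fingertips (about 10 N) on the orange pad, and finish while still holding that press, with the supply staying level on the wedge.

Things in the scene. Friction and masses are not known exactly. Their poses are not given: they have to be found in the camera images.
- supply: grey bench power supply, a box 170 (x) by 220 (y) by 50 mm, about 2 kg, loose on four feet 16 mm square centred at x +-65, y +-95 mm; its top is 66 mm and its bottom plate 16 mm above the bench. Origin at the bench surface under its middle. Stands level on three feet 16 mm tall; the fourth (x +65, y +95) is too short
- short_foot_top (a point): point on the supply's bottom plate, 16 mm above the bench, at the middle of the short orange foot. The foot is rigid; its sole hangs 6 to 12 mm above the bench (differs each time, not reported). Its outer edge is 7 mm inside the box's +y side, where the wedge goes in towards the supply's -y. While unwedged, a press of 2 to 6 N on the pad above tips this corner down
- corner_pad: orange pad, 36 by 36 by 4 mm, fixed flat on top of the supply straight above the short foot (supply x +65, y +95 mm). Origin at the centre of its underside; its top is 4 mm higher, 70 mm above the bench. The other three corners have black pads
- wedge: blue plastic wedge, loose, 110 mm long (its y), 50 mm wide, about 80 g: 3 mm high at the thin edge (-y), rising evenly 17 mm per 100 mm to 22 mm at the upright flat back (y +55). Origin at the centre of its underside. Starts on the supply's +y side, tip roughly towards the foot. Slides under 1 N; on meeting the foot the push rises fast. Self-locking: it stays when the finger leaves
- wedge_tip (a point): middle of the wedge's thin edge at the bench surface (wedge y -55 mm)
- solder_reel: bystander: green solder reel, 52 mm across, 26 mm high, beside the wedge's path on the supply's -x side; origin under its centre
- flux_jar: bystander: small amber jar, 38 mm across, 45 mm high, beside the wedge's path on the supply's +x side; origin under its centre
- multimeter: bystander: red and black multimeter lying flat, 190 by 90 by 42 mm; origin under its centre
- blue_tray: bystander: open blue tray, 100 by 140 by 22 mm; origin under its centre
- drive: bystander: flat black drive, 70 by 100 by 8 mm; origin under its centre
- screwdriver: bystander: screwdriver lying on the bench
- carton: bystander: open cardboard box, 120 by 160 by 45 mm; origin under its centre
Not all that is in view belongs to the job. Leave any yellow look-alike of the wedge alone.

How it is judged:
By the outcome, as a careful person would: the job done as asked, in the order asked, and still so for the second after the job is handed in, while the arm keeps its last pose, push and grip.
It also fails if it takes over 48 s, if anything falls off the work surface, if the arm or the gripper's body presses on something with over 40 N, if the wrist force passes 120 N, or if a joint passes its speed limit or range.

## Working session

There is one attempt and no reset: what is moved stays moved. The work goes in short steps, Python scripts to look and compute and a tool call to move; the robot and the scene stay as the last step left them, time stands still between calls to the robot, and variables do not carry over. Pictures are saved under pics/ and viewed, about 8 in all and at most 12, crops included, and the job is handed in when it is done.

Besides the shell and the picture viewer there is one more tool, called after "Request:" by a JSON object that holds its "method" and its "body". carry_out: Moves the arm, as the interface text tells. Its arguments: {"type":"object","properties":{"series":{"type":"array"},"squeeze":{"type":"number"}},"required":["series"]}

```bash
mkdir -p pics
cat > h.py <<'E'
import numpy as np, cv2
from rig import observe, read_camera, workorder, r
def snap(name,fn):
    c=read_camera(name); cv2.imwrite('pics/'+fn+'.png',c['pixels'][:,:,::-1]); np.savez('pics/'+fn+'.npz',K=c['intrinsics'],V=c['view'],**({'D':c['distortion']} if 'distortion' in c else {})); return c
def ray(c,px):
    K=np.array(c['K' if 'K' in c else 'intrinsics']);V=np.array(c['V' if 'V' in c else 'view'])
    d=np.linalg.inv(K)@np.array([px[0],px[1],1.]); d=np.array([d[0],-d[1],-d[2]])
    R=V[:3,:3]; return -R.T@V[:3,3], R.T@d
def onz(c,px,z):
    o,d=ray(c,px); return o+d*(z-o[2])/d[2]
def tri(c1,p1,c2,p2):
    o1,d1=ray(c1,p1);o2,d2=ray(c2,p2)
    A=np.c_[d1,-d2]; s=np.linalg.lstsq(A,o2-o1,rcond=None)[0]
    a,b=o1+d1*s[0],o2+d2*s[1]; return (a+b)/2,np.linalg.norm(a-b)
def proj(c,p):
    K=np.array(c['K' if 'K' in c else 'intrinsics']);V=np.array(c['V' if 'V' in c else 'view'])
    q=V[:3,:3]@np.array(p)+V[:3,3]; q=K@[q[0],-q[1],-q[2]]; return q[:2]/q[2]
E
python3 - <<'E'
from h import *
for n in ('top','side'):
    c=snap(n,n+'0'); print(n,c.keys(),c['intrinsics'],np.round(c['view'],3))
print(observe(), r.grip_depth)
E
```

```text
top dict_keys(['pixels', 'intrinsics', 'view']) [[568.63178722   0.         319.40954902]
 [  0.         568.63178722 229.59276023]
 [  0.           0.           1.        ]] [[ 0.026 -1.     0.005 -0.025]
 [ 0.996  0.027  0.084 -0.586]
 [-0.084  0.003  0.996 -1.582]
 [ 0.     0.     0.     1.   ]]
side dict_keys(['pixels', 'intrinsics', 'view']) [[437.66856663   0.         320.80119915]
 [  0.         437.66856663 235.0166263 ]
 [  0.           0.           1.        ]] [[ 0.823 -0.567 -0.016 -0.475]
 [ 0.336  0.464  0.82  -0.289]
 [-0.458 -0.68   0.572 -0.839]
 [ 0.     0.     0.     1.   ]]
{'t': 0.1, 'joint_pos': array([ 1.22805625e+00,  2.64664367e-01,  1.60520394e+00, -2.11649300e-05,
        1.27372867e+00, -3.69355580e-02]), 'qvel': array([ 0.00144124, -0.00123254, -0.00223255, -0.00106113,  0.00058719,
        0.00014508]), 'joint_torque': array([-1.51145097e-03, -5.03630519e+01, -3.58066070e+01,  7.29869027e-02,
        2.34987197e-02, -4.15667671e-05]), 'position': array([0.20303294, 0.64307353, 0.23753968]), 'orientation': array([ 1.52304021e-01,  9.88333183e-01, -9.86066184e-04, -1.79173367e-04]), 'ft_force': array([-0.90185582,  0.75265816, -0.7682692 ]), 'wrist_torque': array([-0.00281093, -0.01058252, -0.001302  ]), 'width': 0.08834390388352767} 0.0187
```

View pics/top0.png

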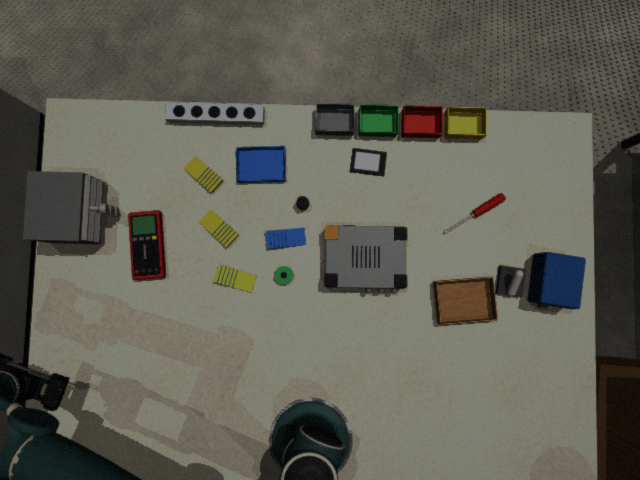

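View pics/side0.png

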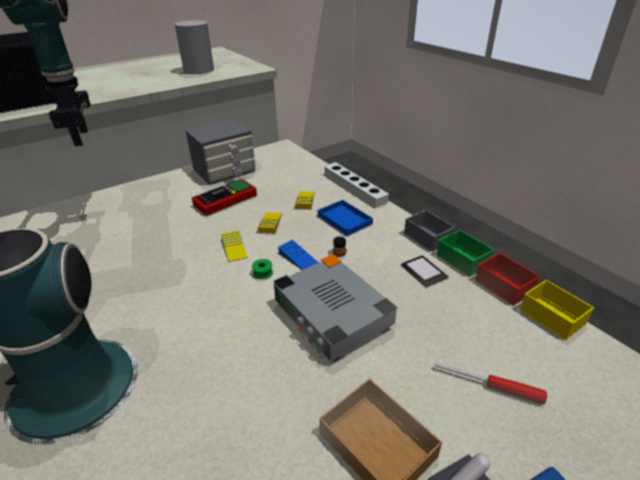

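The top view shows the supply around (366,257) with its orange pad at (331,232). The blue wedge is at (286,238), with the reel at (284,275) and the jar at (302,204) on either side. Next I'll enlarge both views.

Run:
```python
import cv2
a=cv2.imread('pics/top0.png')[190:310,255:415]; cv2.imwrite('pics/t0c.png',cv2.resize(a,None,fx=5,fy=5,interpolation=cv2.INTER_CUBIC))
a=cv2.imread('pics/side0.png')[220:370,230:410]; a=cv2.convertScaleAbs(a,alpha=1.3);cv2.imwrite('pics/s0c.png',cv2.resize(a,None,fx=4,fy=4,interpolation=cv2.INTER_CUBIC))
```

```text
(no output)
```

View pics/t0c.png

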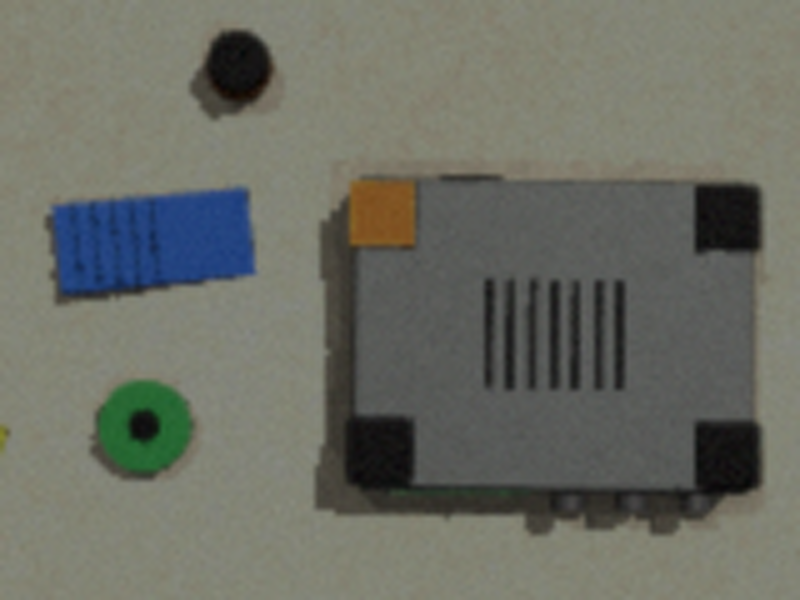

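View pics/s0c.png

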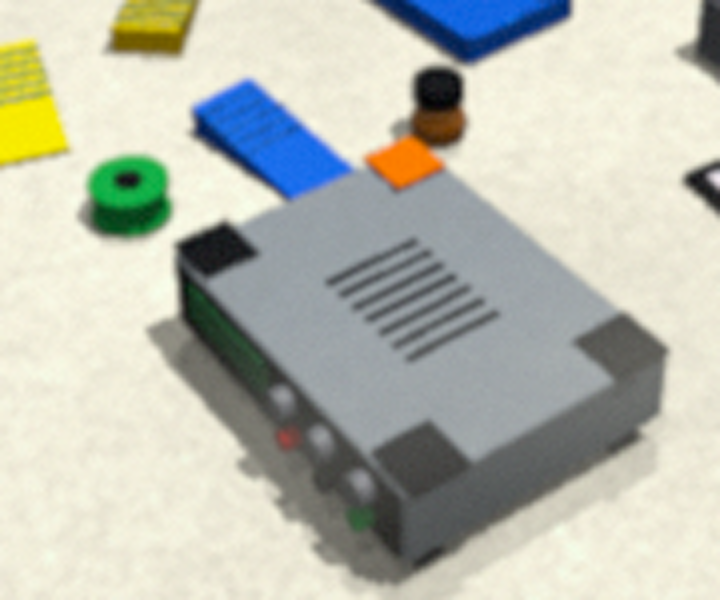

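```bash
cat > m.py <<'E'
from h import *
T=np.load('pics/top0.npz');S=np.load('pics/side0.npz')
t=lambda u,v:((u+.5)/5-.5+255,(v+.5)/5-.5+190)
s=lambda u,v:((u+.5)/4-.5+230,(v+.5)/4-.5+220)
if __name__=='__main__':
    pads=[((383,213),(404,163)),((380,453),(216,248)),((727,217),(622,348)),((727,455),(421,459))]
    P=[]
    for a,b in pads:
        p,e=tri(T,t(*a),S,s(*b)); q=onz(T,t(*a),.07); P.append(q); print('pad',p.round(4),round(e,4),'top@z',q.round(4),'side@z',onz(S,s(*b),.07).round(4))
    P=np.array(P); print('yaw',np.degrees([np.arctan2(*(-(P[0]-P[2])[:2]*[1,-1])[:2]) , np.arctan2((P[0]-P[1])[1],(P[0]-P[1])[0])]),np.linalg.norm(P[0]-P[2]),np.linalg.norm(P[0]-P[1]))
    for n,a,b in [('backL+x',(53,205),(248,80)),('back-x',(62,293),(194,107)),('tip-x',(254,273),(292,197))]:
        p,e=tri(T,t(*a),S,s(*b)); print(n,p.round(4),round(e,4))
    bk=[onz(T,t(53,205),.022),onz(T,t(62,293),.022)]; tp=[onz(T,t(248,189),.003),onz(T,t(254,273),.003)]
    b=np.mean(bk,0);c=np.mean(tp,0); print('back',b.round(4),'tip',c.round(4),'len',np.linalg.norm((b-c)[:2]),'wid',np.linalg.norm(bk[0]-bk[1]),np.linalg.norm(tp[0]-tp[1]),'dir',np.degrees(np.arctan2(-(c-b)[0],-(c-b)[1])))
    print('reel',onz(T,t(145,426),.026),'jar',onz(T,t(239,66),.045), 'side wedge tips',onz(S,s(292,197),.003))
E
python3 m.py
```

```text
pad [ 0.5767 -0.0418  0.0667] 0.0007 top@z [ 0.5762 -0.0416  0.07  ] side@z [ 0.5746 -0.0453  0.07  ]
pad [ 0.4459 -0.0437  0.068 ] 0.0021 top@z [ 0.445  -0.0432  0.07  ] side@z [ 0.4457 -0.0463  0.07  ]
pad [ 0.5799 -0.2316  0.0646] 0.0009 top@z [ 0.579  -0.2305  0.07  ] side@z [ 0.5763 -0.2358  0.07  ]
pad [ 0.4493 -0.2334  0.0657] 0.0011 top@z [ 0.4489 -0.2324  0.07  ] side@z [ 0.4475 -0.2368  0.07  ]
yaw [0.86485337 0.69747143] 0.18897508343551808 0.13125628007511844
backL+x [0.5799 0.1445 0.018 ] 0.0001
back-x [0.5314 0.1367 0.0205] 0.0031
tip-x [0.5436 0.0303 0.0089] 0.0029
back [0.5548 0.1407 0.022 ] tip [0.5692 0.0321 0.003 ] len 0.10952008010626632 wid 0.05012310648988303 0.048319212027119376 dir -7.6021583454838915
reel [0.45636693 0.08786523 0.026     ] jar [0.65861155 0.04050576 0.045     ] side wedge tips [0.5459602  0.03710276 0.003     ]
```

```bash
cat > plan.py <<'E'
import sys
from h import *
from scipy.spatial.transform import Rotation as R
def plan(goal,theta,n,p=None,th=None,turn=True):
    """rows from pose to goal pos with tool x heading theta(deg), tool down"""
    o=observe(); p=o['position'] if p is None else np.array(p); x=R.from_quat(o['orientation']).as_matrix()[:,0]
    th=np.degrees(np.arctan2(x[1],x[0])) if th is None else th
    print('t',round(o['t'],2),'p',o['position'].round(4),'th',round(th,2),'f',o['ft_force'].round(2),'w',round(o['width'],4))
    dth=-np.radians((theta-th+180)%360-180)/n; d=(np.array(goal)-p)/n
    for k in range(n):
        a=np.radians(th)-dth*k; X=np.array([np.cos(a),np.sin(a),0]);Y=np.array([np.sin(a),-np.cos(a),0])
        print([[0,0,round(dth,4)],[round(float(d@X),4),round(float(d@Y),4),round(float(-d[2]),4)]])
if __name__=='__main__':
    a=list(map(float,sys.argv[1:])); plan(a[:3],a[3],int(a[4]))
E
python3 plan.py .551 .170 .10 97.6 16
```

```text
t 0.1 p [0.203  0.6431 0.2375] th 162.48 f [-0.9   0.75 -0.77] w 0.0883
[[0, 0, np.float64(0.0708)], [-0.0296, -0.0216, 0.0086]]
[[0, 0, np.float64(0.0708)], [-0.0311, -0.0195, 0.0086]]
[[0, 0, np.float64(0.0708)], [-0.0324, -0.0173, 0.0086]]
[[0, 0, np.float64(0.0708)], [-0.0335, -0.0149, 0.0086]]
[[0, 0, np.float64(0.0708)], [-0.0345, -0.0125, 0.0086]]
[[0, 0, np.float64(0.0708)], [-0.0353, -0.01, 0.0086]]
[[0, 0, np.float64(0.0708)], [-0.0359, -0.0075, 0.0086]]
[[0, 0, np.float64(0.0708)], [-0.0364, -0.005, 0.0086]]
[[0, 0, np.float64(0.0708)], [-0.0366, -0.0024, 0.0086]]
[[0, 0, np.float64(0.0708)], [-0.0367, 0.0002, 0.0086]]
[[0, 0, np.float64(0.0708)], [-0.0366, 0.0028, 0.0086]]
[[0, 0, np.float64(0.0708)], [-0.0363, 0.0054, 0.0086]]
[[0, 0, np.float64(0.0708)], [-0.0358, 0.008, 0.0086]]
[[0, 0, np.float64(0.0708)], [-0.0352, 0.0105, 0.0086]]
[[0, 0, np.float64(0.0708)], [-0.0344, 0.0129, 0.0086]]
[[0, 0, np.float64(0.0708)], [-0.0334, 0.0153, 0.0086]]
```

Request:
{"method": "carry_out", "body": {"series": [[[0, 0, 0.071], [-0.03, -0.022, 0.0085], 0.014], [[0, 0, 0.071], [-0.031, -0.0195, 0.0085], 0.014], [[0, 0, 0.071], [-0.0325, -0.017, 0.0085], 0.014], [[0, 0, 0.071], [-0.0335, -0.015, 0.0085], 0.014], [[0, 0, 0.071], [-0.0345, -0.0125, 0.0085], 0.014], [[0, 0, 0.071], [-0.0355, -0.01, 0.0085], 0.014], [[0, 0, 0.071], [-0.036, -0.0075, 0.0085], 0.014], [[0, 0, 0.071], [-0.0365, -0.005, 0.0085], 0.014]]}}

```text
t: 1.1
position: [0.3779, 0.4052, 0.17]
orientation: [0.424, 0.906, -0.0, -0.0]
ft_force: [0.4, 0.1, 0.1]
width: 0.0143
```

Request:
{"method": "carry_out", "body": {"series": [[[0, 0, 0.071], [-0.0365, -0.0025, 0.0085], 0.014], [[0, 0, 0.071], [-0.0365, 0, 0.0085], 0.014], [[0, 0, 0.071], [-0.0365, 0.003, 0.0085], 0.014], [[0, 0, 0.071], [-0.0365, 0.0055, 0.0085], 0.014], [[0, 0, 0.071], [-0.036, 0.008, 0.0085], 0.014], [[0, 0, 0.071], [-0.035, 0.0105, 0.0085], 0.014], [[0, 0, 0.071], [-0.0345, 0.013, 0.0085], 0.014], [[0, 0, 0.071], [-0.0335, 0.0155, 0.0085], 0.014]]}}

```text
t: 2.1
position: [0.5514, 0.1683, 0.102]
orientation: [0.661, 0.75, -0.0, -0.0]
ft_force: [0.1, -0.6, 0.3]
width: 0.0139
```

```bash
python3 plan.py .551 .170 .009 97.6 6; python3 -c "
from h import *
c=snap('top','top1')"; python3 plan.py .551 .170 .009 97.6 1
```

```text
t 2.1 p [0.5514 0.1683 0.102 ] th 97.26 f [ 0.13 -0.6   0.27] w 0.0139
[[0, 0, np.float64(-0.001)], [0.0003, -0.0, 0.0155]]
[[0, 0, np.float64(-0.001)], [0.0003, -0.0, 0.0155]]
[[0, 0, np.float64(-0.001)], [0.0003, -0.0, 0.0155]]
[[0, 0, np.float64(-0.001)], [0.0003, -0.0, 0.0155]]
[[0, 0, np.float64(-0.001)], [0.0003, -0.0, 0.0155]]
[[0, 0, np.float64(-0.001)], [0.0003, -0.0, 0.0155]]
t 2.15 p [0.5533 0.165  0.1011] th 97.06 f [ 0.55 -1.98  0.48] w 0.014
[[0, 0, np.float64(-0.0095)], [0.0052, -0.0016, 0.0921]]
```

Request:
{"method": "carry_out", "body": {"series": [[[0, 0, -0.008], [0.005, -0.001, 0.02], 0.014], [[0, 0, 0], [0, 0, 0.02], 0.014], [[0, 0, 0], [0, 0, 0.02], 0.014], [[0, 0, 0], [0, 0, 0.018], 0.014], [[0, 0, 0], [0, 0, 0.013], 0.014], [[0, 0, 0], [0, 0, 0], 0.014], [[0, 0, 0], [0, 0, 0], 0.014], [[0, 0, 0], [0, 0, 0], 0.014]]}}

```text
t: 3.15
position: [0.5504, 0.1744, 0.0127]
orientation: [0.657, 0.754, 0.001, 0.001]
ft_force: [0.2, -0.1, 0.7]
width: 0.014
```

```bash
python3 - <<'E'
from h import *
c=snap('side','side1');c2=snap('top','top1b')
a=c['pixels'][190:310,210:370,::-1]; b=c2['pixels'][190:310,235:395,::-1]
cv2.imwrite('pics/c1.png',cv2.resize(np.vstack([cv2.convertScaleAbs(a,alpha=1.3),b]),None,fx=2.5,fy=2.5,interpolation=cv2.INTER_CUBIC))
E
python3 plan.py .551 .170 .009 97.6 1
```

```text
t 3.25 p [0.5502 0.1743 0.0125] th 97.84 f [-0.14  0.15  0.42] w 0.0141
[[0, 0, np.float64(0.0042)], [-0.0044, 0.0002, 0.0035]]
```

View pics/c1.png

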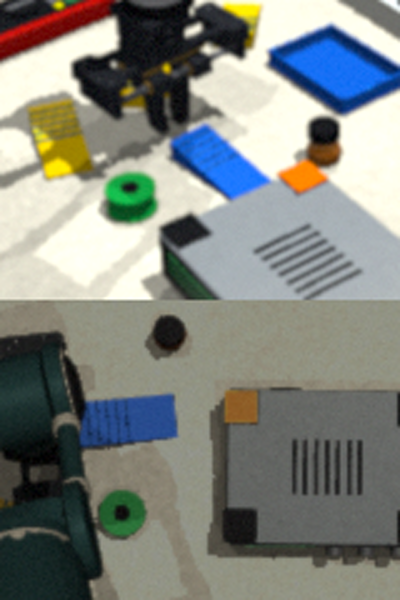

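Request:
{"method": "carry_out", "body": {"series": [[[0, 0, 0], [-0.008, 0, 0.0015], 0.014], [[0, 0, 0], [-0.008, 0, 0.0015], 0.014], [[0, 0, 0], [-0.008, 0, 0], 0.014], [[0, 0, 0.0075], [-0.0075, 0.0006, 0], 0.014], [[0, 0, 0.0075], [-0.0075, 0.0006, 0], 0.014], [[0, 0, 0.0075], [-0.0075, 0.0007, 0], 0.014], [[0, 0, 0.0075], [-0.0075, 0.0007, 0], 0.014], [[0, 0, 0.0075], [-0.0075, 0.0008, 0], 0.014]]}}

```text
t: 4.25
position: [0.5608, 0.1131, 0.0087]
orientation: [0.671, 0.741, -0.0, -0.0]
ft_force: [-0.7, 0.1, -0.9]
width: 0.0136
```

Request:
{"method": "carry_out", "body": {"series": [[[0, 0, 0.0075], [-0.007, 0.0008, 0], 0.014], [[0, 0, 0.0075], [-0.007, 0.0009, 0], 0.014], [[0, 0, 0.0075], [-0.007, 0.001, 0], 0.014], [[0, 0, 0.0075], [-0.007, 0.001, 0], 0.014], [[0, 0, 0.0075], [-0.006, 0.001, 0], 0.014], [[0, 0, 0], [0, 0, 0], 0.014], [[0, 0, 0], [0, 0, 0], 0.014], [[0, 0, 0], [0, 0, 0], 0.014]]}}

```text
t: 5.25
position: [0.5682, 0.0803, 0.0087]
orientation: [0.685, 0.729, 0.0, -0.0]
ft_force: [-0.4, 0.8, 0.4]
width: 0.0139
```

```bash
python3 - <<'E'
from h import *
c=snap('side','side2');c2=snap('top','top2')
a=c['pixels'][215:305,220:400,::-1]; b=c2['pixels'][200:290,250:430,::-1]
cv2.imwrite('pics/c2.png',cv2.resize(np.vstack([cv2.convertScaleAbs(a,alpha=1.5),cv2.convertScaleAbs(b,alpha=1.3)]),None,fx=3.3,fy=3.3,interpolation=cv2.INTER_CUBIC))
E
python3 plan.py .551 .170 .009 97.6 1
```

```text
t 5.35 p [0.5682 0.0803 0.0087] th 93.57 f [-0.76 -0.24 -0.15] w 0.014
[[0, 0, np.float64(-0.0703)], [0.0906, -0.0116, -0.0003]]
```

View pics/c2.png

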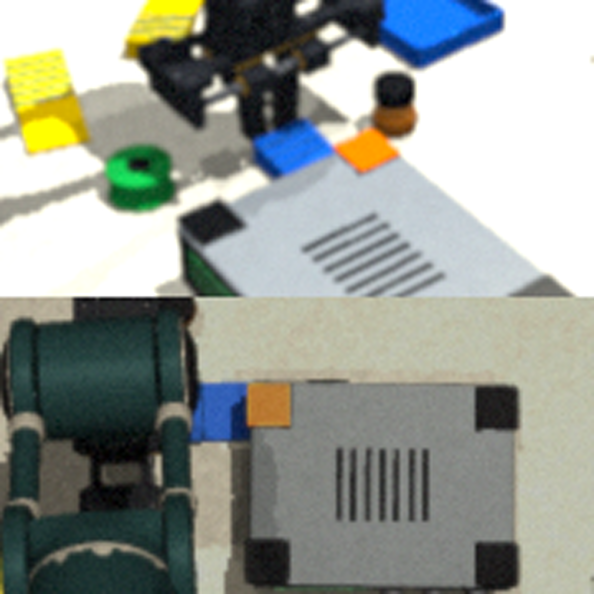

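Run:
```python
from h import *
T=np.load('pics/top2.npz')
q=lambda u,v:((u+.5)/3.3-.5+250,(v-297+.5)/3.3-.5+200)
print(onz(T,q(225,383),.016),onz(T,q(225,440),.016),onz(T,q(269,405),.07),onz(T,q(496,408),.07))
```

```text
[ 0.59799993 -0.00440566  0.016     ] [ 0.54884077 -0.00571376  0.016     ] [ 0.57570212 -0.0414975   0.07      ] [ 0.57825283 -0.23041703  0.07      ]
```

Request:
{"method": "carry_out", "body": {"series": [[[0, 0, 0], [-0.002, 0.0001, 0], 0.014], [[0, 0, 0], [-0.002, 0.0001, 0], 0.014], [[0, 0, 0], [-0.002, 0.0001, 0], 0.014], [[0, 0, 0], [-0.001, 0, 0], 0.014], [[0, 0, 0], [-0.001, 0, 0], 0.014], [[0, 0, 0], [0, 0, 0], 0.014], [[0, 0, 0], [0, 0, 0], 0.014], [[0, 0, 0], [0, 0, 0], 0.014]]}}

```text
t: 6.35
position: [0.5691, 0.0722, 0.0087]
orientation: [0.685, 0.729, -0.0, -0.0]
ft_force: [0.2, 0.7, -0.4]
width: 0.0138
```

Request:
{"method": "carry_out", "body": {"series": [[[0, 0, 0], [-0.0006, 0, 0], 0.014], [[0, 0, 0], [-0.0006, 0, 0], 0.014], [[0, 0, 0], [-0.0006, 0, 0], 0.014], [[0, 0, 0], [-0.0006, 0, 0], 0.014], [[0, 0, 0], [-0.0006, 0, 0], 0.014], [[0, 0, 0], [-0.0005, 0, 0], 0.014], [[0, 0, 0], [-0.0005, 0, 0], 0.014], [[0, 0, 0], [0, 0, 0], 0.014]]}}

```text
t: 7.35
position: [0.5693, 0.0681, 0.0087]
orientation: [0.685, 0.729, -0.0, 0.0]
ft_force: [-0.4, -0.3, 0.1]
width: 0.0138
```

Request:
{"method": "carry_out", "body": {"series": [[[0, 0, 0], [-0.0006, 0, 0], 0.014], [[0, 0, 0], [-0.0006, 0, 0], 0.014], [[0, 0, 0], [-0.0006, 0, 0], 0.014], [[0, 0, 0], [-0.0006, 0, 0], 0.014], [[0, 0, 0], [-0.0006, 0, 0], 0.014], [[0, 0, 0], [-0.0005, 0, 0], 0.014], [[0, 0, 0], [-0.0005, 0, 0], 0.014], [[0, 0, 0], [-0.0005, 0, 0], 0.014]]}}

```text
t: 8.35
position: [0.5696, 0.0637, 0.0087]
orientation: [0.685, 0.729, 0.0, 0.0]
ft_force: [-0.4, 0.4, 0.4]
width: 0.0141
```

Request:
{"method": "carry_out", "body": {"series": [[[0, 0, 0], [-0.0006, 0, 0], 0.014], [[0, 0, 0], [-0.0006, 0, 0], 0.014], [[0, 0, 0], [-0.0006, 0, 0], 0.014], [[0, 0, 0], [-0.0006, 0, 0], 0.014], [[0, 0, 0], [-0.0006, 0, 0], 0.014], [[0, 0, 0], [-0.0005, 0, 0], 0.014], [[0, 0, 0], [-0.0005, 0, 0], 0.014], [[0, 0, 0], [-0.0005, 0, 0], 0.014]]}}

```text
t: 9.35
position: [0.5699, 0.0591, 0.0087]
orientation: [0.685, 0.729, -0.0, 0.0]
ft_force: [-1.3, 0.4, -1.2]
width: 0.0141
```

Request:
{"method": "carry_out", "body": {"series": [[[0, 0, 0], [-0.0006, 0, 0], 0.014], [[0, 0, 0], [-0.0006, 0, 0], 0.014], [[0, 0, 0], [-0.0006, 0, 0], 0.014], [[0, 0, 0], [-0.0006, 0, 0], 0.014], [[0, 0, 0], [-0.0006, 0, 0], 0.014], [[0, 0, 0], [-0.0005, 0, 0], 0.014], [[0, 0, 0], [-0.0005, 0, 0], 0.014], [[0, 0, 0], [-0.0005, 0, 0], 0.014]]}}

```text
t: 10.35
position: [0.5701, 0.0565, 0.0088]
orientation: [0.685, 0.728, 0.001, -0.001]
ft_force: [-0.5, 10.4, 0.6]
width: 0.014
```

Request:
{"method": "carry_out", "body": {"series": [[[0, 0, 0], [0.002, 0, 0], 0.014], [[0, 0, 0], [0.004, 0, 0], 0.014], [[0, 0, 0], [0.008, 0, 0], 0.014], [[0, 0, 0], [0.01, 0, 0], 0.014], [[0, 0, 0], [0.012, 0, 0], 0.014], [[0, 0, 0], [0.006, 0, 0], 0.014], [[0, 0, 0], [0, 0, 0], 0.014], [[0, 0, 0], [0, 0, 0], 0.014]]}}

```text
t: 11.35
position: [0.5675, 0.0966, 0.0087]
orientation: [0.685, 0.729, -0.0, 0.0]
ft_force: [0.1, 0.5, -0.3]
width: 0.0141
```

```bash
cat > cmp.py <<'E'
from h import *
import sys
tag=sys.argv[1]
for n in ('top','side'):
    c=snap(n,n+tag); A=cv2.imread(f'pics/{n}0.png',0).astype(np.float32); B=cv2.imread(f'pics/{n}{tag}.png',0).astype(np.float32)
    for nm,p in zip(('orange','-x+y','+x-y','-x-y','vent'),([(.576,-.0415,.07),(.445,-.043,.07),(.579,-.2305,.07),(.449,-.2325,.07),(.512,-.136,.066)])):
        u,v=proj(c,p).astype(int); 
        if n=='side' and 'x' in nm or 1:
            w=18; a=A[v-w:v+w,u-w:u+w]; b=B[v-w:v+w,u-w:u+w]
            M=np.eye(2,3,dtype=np.float32)
            cc,M=cv2.findTransformECC(a,b,M,cv2.MOTION_TRANSLATION,(3,100,1e-5),None,3); print(n,nm,M[:,2].round(2),round(cc,3))
o=observe(); print(o['t'],o['position'].round(4),o['ft_force'].round(2))
E
python3 cmp.py 3
```

```text
top orange [-0.91 -0.99] 0.654
top -x+y [-0.12 -0.02] 0.984
top +x-y [-0.02 -0.02] 1.0
top -x-y [0.03 0.  ] 1.0
top vent [0.   0.06] 0.995
side orange [ 0.35 -0.84] 0.815
side -x+y [0.12 0.35] 0.847
side +x-y [-0.01  0.01] 1.0
side -x-y [-0.02 -0.  ] 1.0
side vent [-0.02  0.  ] 0.998
11.45 [0.5675 0.0964 0.0087] [ 0.39 -0.06  0.36]
```

Request:
{"method": "carry_out", "body": {"series": [[[0, 0, 0], [0.003, 0, -0.03], 0.0], [[0, 0, 0], [0, 0, -0.04], 0.0], [[0, 0, 0], [0, 0, -0.03], 0.0], [[0, 0, 0], [-0.025, 0, 0], 0.0], [[0, 0, 0], [-0.03, 0, 0], 0.0], [[0, 0, 0], [-0.035, 0, 0], 0.0], [[0, 0, 0], [-0.03, 0, 0], 0.0], [[0, 0, 0], [-0.021, 0, 0], 0.0]]}}

```text
t: 12.45
position: [0.576, -0.0427, 0.1087]
orientation: [0.685, 0.728, -0.0, 0.0]
ft_force: [-0.0, 0.0, 0.9]
width: 0.0004
```

Request:
{"method": "carry_out", "body": {"series": [[[0, 0, 0], [0, 0, 0.01], 0.0], [[0, 0, 0], [0, 0, 0], 0.0], [[0, 0, 0], [0, 0, 0], 0.0], [[0, 0, 0], [0, 0, 0], 0.0], [[0, 0, 0], [0, 0, 0], 0.0], [[0, 0, 0], [0, 0, 0], 0.0], [[0, 0, 0], [0, 0, 0], 0.0], [[0, 0, 0], [0, 0, 0], 0.0]]}}

```text
t: 13.45
position: [0.5761, -0.0411, 0.0988]
orientation: [0.685, 0.729, 0.0, 0.0]
ft_force: [0.5, -0.3, 0.0]
width: 0.0007
```

```bash
python3 plan.py .576 -.042 .08 93.5 1; python3 cmp.py 4
```

```text
t 13.45 p [ 0.5761 -0.0411  0.0988] th 93.55 f [ 0.54 -0.27  0.  ] w 0.0007
[[0, 0, np.float64(0.0009)], [-0.0009, -0.0002, 0.0188]]
top orange [-2.39 -5.98] 0.525Traceback (most recent call last):
  File "cmp.py", line 11, in <module>
    cc,M=cv2.findTransformECC(a,b,M,cv2.MOTION_TRANSLATION,(3,100,1e-5),None,3); print(n,nm,M[:,2].round(2),round(cc,3))
         ~~~~~~~~~~~~~~~~~~~~^^^^^^^^^^^^^^^^^^^^^^^^^^^^^^^^^^^^^^^^^^^^^^^^^^
cv2.error: OpenCV(4.12.0) /io/opencv/modules/video/src/ecc.cpp:574: error: (-7:Iterations do not converge) NaN encountered. in function 'findTransformECC'
```

Request:
{"method": "carry_out", "body": {"series": [[[0, 0, 0], [0, 0, 0.01], 0.0], [[0, 0, 0], [0, 0, 0.009], 0.0], [[0, 0, 0], [0, 0, 0.005], 0.0], [[0, 0, 0], [0, 0, 0.001], 0.0], [[0, 0, 0], [0, 0, 0.0005], 0.0], [[0, 0, 0], [0, 0, 0.0005], 0.0], [[0, 0, 0], [0, 0, 0.0005], 0.0], [[0, 0, 0], [0, 0, 0.0005], 0.0]]}}

```text
t: 14.5
position: [0.5762, -0.0411, 0.0719]
orientation: [0.685, 0.729, 0.0, 0.0]
ft_force: [0.4, -0.9, 0.1]
width: 0.0007
```

Request:
{"method": "carry_out", "body": {"series": [[[0, 0, 0], [0, 0, 0.0005], 0.0], [[0, 0, 0], [0, 0, 0.0005], 0.0], [[0, 0, 0], [0, 0, 0.0005], 0.0], [[0, 0, 0], [0, 0, 0.0005], 0.0], [[0, 0, 0], [0, 0, 0], 0.0], [[0, 0, 0], [0, 0, 0], 0.0], [[0, 0, 0], [0, 0, 0], 0.0], [[0, 0, 0], [0, 0, 0], 0.0]]}}

```text
t: 15.5
position: [0.5761, -0.0411, 0.0704]
orientation: [0.685, 0.729, -0.0, 0.0]
ft_force: [-1.9, -0.2, 5.0]
width: 0.0003
```

Request:
{"method": "carry_out", "body": {"series": [[[0, 0, 0], [0, 0, 0.0003], 0.0], [[0, 0, 0], [0, 0, 0.0003], 0.0], [[0, 0, 0], [0, 0, 0.0002], 0.0], [[0, 0, 0], [0, 0, 0], 0.0], [[0, 0, 0], [0, 0, 0], 0.0], [[0, 0, 0], [0, 0, 0], 0.0], [[0, 0, 0], [0, 0, 0], 0.0], [[0, 0, 0], [0, 0, 0], 0.0]]}}

```text
t: 16.5
position: [0.5761, -0.0411, 0.0703]
orientation: [0.685, 0.729, -0.0, -0.0]
ft_force: [-3.7, -0.1, 9.6]
width: 0.0005
```

Request:
{"method": "carry_out", "body": {"series": [[[0, 0, 0], [0, -0.0003, 0.0001], 0.0], [[0, 0, 0], [0, -0.0002, 0], 0.0], [[0, 0, 0], [0, 0, 0], 0.0], [[0, 0, 0], [0, 0, 0], 0.0], [[0, 0, 0], [0, 0, 0], 0.0], [[0, 0, 0], [0, 0, 0], 0.0], [[0, 0, 0], [0, 0, 0], 0.0], [[0, 0, 0], [0, 0, 0], 0.0]]}}

```text
t: 17.5
position: [0.5762, -0.0411, 0.0704]
orientation: [0.685, 0.729, 0.0, 0.0]
ft_force: [-3.0, 1.0, 8.9]
width: 0.0005
```

Run:
```python
from h import *
F=[]
for k in range(4):
    c=snap('side','side5'); F.append(observe()['ft_force'])
c2=snap('top','top5')
print(np.mean(F,0).round(2),observe()['position'].round(4))
a=c['pixels'][200:320,215:415,::-1]; a0=cv2.imread('pics/side3.png')[200:320,215:415]
cv2.imwrite('pics/c5.png',cv2.resize(np.vstack([cv2.convertScaleAbs(a0,alpha=1.4),cv2.convertScaleAbs(a,alpha=1.4)]),None,fx=2.5,fy=2.5,interpolation=cv2.INTER_CUBIC))
A=cv2.imread('pics/side0.png',0).astype(np.float32);B=cv2.imread('pics/side5.png',0).astype(np.float32)
for p in [(.445,-.043,.07),(.579,-.2305,.07),(.449,-.2325,.07)]:
    u,v=proj(c,p).astype(int);w=18
    try: print(cv2.findTransformECC(A[v-w:v+w,u-w:u+w],B[v-w:v+w,u-w:u+w],np.eye(2,3,dtype=np.float32),cv2.MOTION_TRANSLATION,(3,100,1e-5),None,3)[1][:,2])
    except cv2.error: print('x')
```

```text
[-3.3   0.9   8.48] [ 0.5761 -0.0411  0.0703]
[-0.05349995 -0.45611304]
[-0.00440732 -0.01203342]
[-0.00742669  0.01810782]
```

View pics/c5.png

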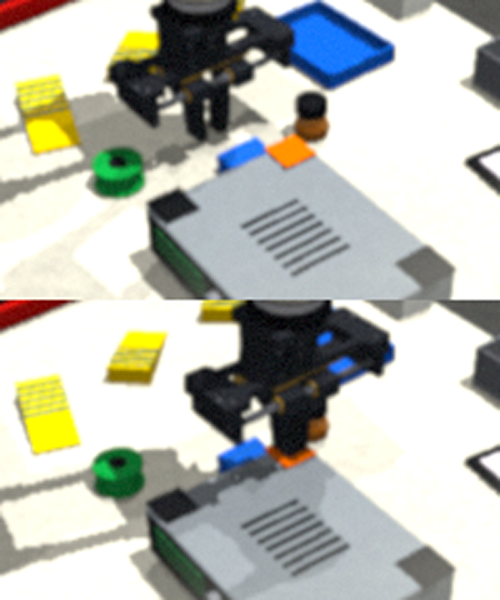

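The fingers are on the orange pad at about (290,455). The wedge at (243,455) hasn't moved since the push, and neither has the supply. I'll bring the press up to about 10 N.

Request:
{"method": "carry_out", "body": {"series": [[[0, 0, 0], [0, 0, 0.0002], 0.0], [[0, 0, 0], [0, -0.0002, 0.0001], 0.0], [[0, 0, 0], [0, 0, 0], 0.0], [[0, 0, 0], [0, 0, 0], 0.0], [[0, 0, 0], [0, 0, 0], 0.0], [[0, 0, 0], [0, 0, 0], 0.0], [[0, 0, 0], [0, 0, 0], 0.0], [[0, 0, 0], [0, 0, 0], 0.0]]}}

```text
t: 18.75
position: [0.5762, -0.0411, 0.0703]
orientation: [0.685, 0.729, 0.001, 0.001]
ft_force: [-3.4, 1.0, 10.3]
width: 0.0004
```

Run:
```python
from h import *
F=[]
for k in range(5): read_camera('side'); F.append(observe()['ft_force'])
f=np.mean(F,0); print(f.round(2),observe()['position'].round(4))
if 8.8<f[2]<12: print(workorder.finish_job())
```

```text
[-3.14  1.14  9.62] [ 0.5762 -0.0411  0.0703]
the job is handed in; nothing more can be done
None
```

The blue wedge is snug under the short foot, and I handed the job in at about 19 s of the 48 s, still pressing on the orange pad. The interface reports no verdict.

- **Wedging:** I pushed the wedge's back with the two fingers, nearly closed, straightening it from about 7.6° to 3.5°. The push rose from almost nothing to about 10 N when it met the foot. The thin edge was then about 28 mm past the foot's outer edge, which puts the sole about 8 mm above the bench.
- **Press test:** The last reading was about 9.6 N down, averaged over five samples. The pad top stayed at 70.3–70.4 mm as the press rose from 5 N to about 10 N, so the corner no longer tips.
- **Supply and other items:** After the push, image comparison showed the supply's uncovered pads had shifted by no more than about 0.1 pixel. In the pictures I viewed, the reel and jar stayed in place.

**Checks that were less clean:**
- **Image comparison:** It could not be used at the orange pad and the pad nearest it, because the arm and its shadow covered them. One comparison run failed for the same reason.
- **Sideways force:** About 3 N sideways remained in the final press. I tried to relieve it with small shifts, with little effect, and the fingertips did not slip.

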